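# Dock a battery pack in its test bay and lock the keeper

## Robot

A 6-joint arm with a two-finger parallel gripper is mounted at the origin on a cart in front of the work surface, level with it; the furniture and walls round the work are solid. World frame = base frame: x ahead of the robot, y to its left, z up, the work surface at z = 0. Lengths are in m, angles in rad, forces in N, time in s.
With the tool pointing down it reaches from about 0.25 to 0.775 m from the base axis. Payload 8.9 kg.
Tool frame: the origin (TCP) lies at the very end of the fingers, on their centre line; the grasp point (between the pads) lies 19 mm behind it (tcp_to_grasp is the distance from the TCP to the grasp point, in m); z points along the fingers, y is the line along which they close (so a half turn about z gives the same grasp; the last joint's range is limited). The gripper opens to 85 mm and grips with 20 to 120 N. Pads are 22 mm wide; open, the fingers measure 114 mm over their backs; the gripper's body (76 mm by 85 mm) begins 54 mm behind the grasp point. The pads swing forward as they close: fully open they stand 13 mm farther back than shut.
Start: joints at [0.979, 0.291, -0.153, 1.127, 0, 1.431], TCP at [0.23, 0.472, 0.231] pointing down, gripper open.
Joint ranges: [-2.52, 2.52], [-0.91, 1.74], [-1.3, 1.37], [-1.96, 2.02], [-1.52, 1.47], [-3.14, 3.14]. Speed limits (rad/s): [2.22, 2.22, 2.79, 3.14, 3.14, 3.14].

## Interface

Orientations are given as a unit quaternion [x, y, z, w].
In Python, from cell import * gives the robot as it stands.
- The arm moves only by the shell command python3 -m pendant 'ROWS' [OPENING] [FORCE]. ROWS is JSON, a list of rows, each a list of 4 numbers: the shift along the tool's x, y, z in cm, then the turn about the tool's z in rad. In form: [[tx, ty, tz, twist], ...]. A call has 1 to 10 rows; each row shifts and turns the commanded pose from where the row before left it, along the tool's axes as they then stand; what a row does not reach is not made up. A row lasts 1/10 s, in which the tool goes at most 50 mm and 8.59 degrees, less where a joint would pass 70% of its speed; a pose out of reach is approached as far as the arm can. A call is refused whole if a number of a shift passes 5 or a number of a turn 0.15, either way. A call with a gripper value outside its range is refused whole. OPENING is the finger opening in cm, from 0 to 8.54, set as the call begins (- or left out, the last holds). The fingers move at their own pace and stop on an object; FORCE is the grip in N (left out, the last holds). Time passes only in rows, so rows that do not move let the fingers close. It gives the time, the measured TCP pose, the force, the opening and the grip force at its end, in the units of the state.
- observe(): the state, without advancing time (a new reading comes with each control period).
- get_image(name): name is "scene" or "top" or "wrist"; returns a dict with "color" (420x560x3 uint8, red, green, blue), "intrinsics" (3x3 intrinsics, pixels), "rvec" (rotation vector, rad) and "tvec" (3), from world to camera coordinates, as OpenCV has them; the wrist camera has in their place "hand_eye" (4x4, takes a point from camera to tool coordinates, whose origin is the TCP and whose axes are the flange's). Camera axes: x right, y down, z forward; pixel columns grow to the right and rows downward; lengths in m; the calibration is good to about 2 mm. The wrist camera is an equidistant fisheye: a pixel r from the principal point sees the ray r / f radians off the axis. A picture is of the moment at which its call begins: read the wrist's pose just before it. There is no depth.
- job_done(): hands the job in; it is judged then, once.
Trained networks look in a picture, given as the dict that the camera call returned (one of the last four; its "shot" number tells which), for a name from the list of things; names that differ only in an ending like _2 or _b are one class to them, and where a whole thing is asked for, a point or a joint stands for the part that bears it (a point fixed in the world has none). Each returns a list of dicts, best first, with "conf" (0 to 1); they miss things now and then, are a little off and sometimes report something else, mostly with a low value. They report only what shows in the picture. A call takes as long as a camera call.
- recognise(query, picture): "xyz" ([x, y, z] in m, in world coordinates, good to about 4 mm: the middle of the surface that is visible of it).
- cut_out(query, picture): "mask" (420x560 bool, what is visible of it).
The state is a dict: "clock": time; "joint_positions": joint angles; "qd": joint speeds; "effort": joint torques, N m; "position": TCP position; "orientation": TCP orientation; "wrist_force": force on the tool from outside, world axes, zero at the start; "ft_torque": the same for the moment, N m; "gripper_width": finger opening in m; "grasp_force": force on a finger pad.
Only numpy, scipy, OpenCV 4.12 (cv2) and the standard library are available. Lean on these libraries where they do the work, as an engineer would, in place of code of your own. Each camera call takes 0.05 s, during which the arm holds its last target. There are 200 camera calls.

## Task

Load the long cream battery pack into the test dock: slide it lengthwise along the dock's floor, between the guides and under the blue bridge, until it is fully home against the back stop. Then swing the red keeper bar shut across the open end until it snaps into its detent. Leave the short battery pack, the tape roll and the solder spool where they are.

Things in the scene. Friction and masses are not known exactly. Their poses are not given: they have to be found in the camera images.
- long_pack: The long cream battery pack, a plain block 50 x 125 x 56 mm (x, y, z), 0.42 kg, lying loose. Origin: centre of its underside; y is its long axis. Either end may go in first.
- dock: The test dock, fixed: aluminium plate on rubber feet with black guides and a blue bridge. +x is the way the pack slides in; origin at mat height below the docked pack's centre. Plate top (floor) at z 13, x -133 to +80. The pack is home with its long axis along x and its origin at x 0 to 1, y 0, z 13 (top at z 69); the part outside the bridge can be gripped across its width above the guides. (mm)
- guide_mouth (a point): On the dock's floor, midway between the ends of the two black side guides (dock x -56, y 0; axes as the dock). Guides run from here under the bridge, 55 mm apart inside, 10 mm thick, 12 mm high above the floor, so 2.5 mm clear of the pack each side. Their outer ends flare outward over 21 mm.
- bridge_lip (a point): Middle of the lower front edge of the blue bridge's roof (dock x 20, y 0, z 73.5; axes as the dock). The roof is 8 mm thick, 73 mm wide, clears the pack's top by 4.5 mm and reaches 56 mm inward; its walls are 55 mm apart. The back stop's face is 43.5 mm inward of this edge.
- latch_ball (a point): The sprung brass ball on the latch post (dock x -93, y -64, z 36), over which the keeper's tip rides shut. Latch post 26 x 20 mm, up to dock z 49. The hinge post, radius 10 mm, up to z 55, stands across from it at dock x -88, y +64.
- keeper (a joint): Angle of the red keeper bar about its vertical hinge, rad: 0 is shut across the dock's open end (hard stop), growing as it swings outward, clockwise from above; at 1.57 it points along the dock's -x. Turns freely, stays where left; in the last 0.1 rad it rides over the sprung ball (a few N) and snaps shut. Bar 12 mm thick, 135 mm long; its rubber bumper clears the docked pack by 4 mm.
- keeper_knob (a point): Middle of the upright black knob on the keeper bar: round, 16 mm diameter, from 22 mm below to 14 mm above this point, 95 mm from the hinge axis. With the bar shut it is 25 mm outward of the docked pack's end face.
- keeper_hinge (a point): The point on the keeper's vertical hinge axis at the height of the bar's centre line; it does not move.
- short_pack: Bystander: the shorter cream battery pack, 50 x 85 x 52 mm; origin centre of underside. Not to be moved.
- tape: Bystander: amber tape roll lying flat, 60 mm diameter, 19 mm high; origin centre of underside. Not to be moved.
- spool: Bystander: solder spool with green and silver top, 56 mm diameter, 36 mm high; origin centre of underside. Not to be moved.

How it is judged:
On the way, in this order (a step that is already met when the one before it is completed fails the run):
1. the long pack stands in the dock under the bridge, within 12 mm of home, while the keeper is still open (x of long_pack in the frame of dock between -0.012 and 0.006 m and y of long_pack in the frame of dock between -0.006 and 0.006 m and z of long_pack in the frame of dock between 0.008 and 0.018 m and angle between the y axis of long_pack and the x axis of dock, either way round below 0.07 rad and angle between long_pack's own z axis and vertical below 0.06 rad and value of joint keeper above 0.4 rad), for 0.2 s.
2. the keeper bar is snapped shut (value of joint keeper below 0.03 rad), for 0.2 s.
At the end, for the whole second after the job is handed in: The long pack stands level on the dock's floor under the bridge, its origin within 6 mm of home along and across the dock, its long axis within 0.07 rad of the dock's x and tilted less than 0.06 rad; the keeper is shut in its detent (below 0.03 rad); the pack is at rest (x of long_pack in the frame of dock between -0.006 and 0.006 m and y of long_pack in the frame of dock between -0.006 and 0.006 m and z of long_pack in the frame of dock between 0.008 and 0.018 m and angle between the y axis of long_pack and the x axis of dock, either way round below 0.07 rad and angle between long_pack's own z axis and vertical below 0.06 rad and value of joint keeper below 0.03 rad and linear speed of long_pack below 0.02 m/s); the robot touches nothing.
It fails at once if the short pack is moved more than 20 mm (distance of short_pack from where it was at the start of the episode above 0.02 m).
It fails at once if the tape roll is moved more than 20 mm (distance of tape from where it was at the start of the episode above 0.02 m).
It fails at once if the solder spool is moved more than 20 mm (distance of spool from where it was at the start of the episode above 0.02 m).
It also fails if it takes over 64 s, if anything falls off the work surface, if the arm or the gripper's body presses on something with over 40 N, if the wrist force passes 120 N, or if a joint passes its speed limit or range.

## Working session

There is one attempt and no reset: what is moved stays moved. The work goes in short steps, Python scripts to look and compute and a shell command to move; the robot and the scene stay as the last step left them, time stands still between calls to the robot, and variables do not carry over. Pictures are saved under pics/ and viewed, at most 10 in all, crops included, and the job is handed in when it is done.

```bash
mkdir -p pics; ls
cat > h.py <<'E'
from cell import *
import numpy as np, cv2
from scipy.spatial.transform import Rotation as R
def save(n,p): cv2.imwrite('pics/'+n+'.png',cv2.cvtColor(p['color'],cv2.COLOR_RGB2BGR))
def ray(p,uv):
    K=p['intrinsics'];Rm=cv2.Rodrigues(np.array(p['rvec'],float))[0]
    d=Rm.T@(np.linalg.inv(K)@np.array([uv[0],uv[1],1.]));c=-Rm.T@np.array(p['tvec'],float).ravel()
    return c,d
def onz(p,uv,z):
    c,d=ray(p,uv);return c+d*(z-c[2])/d[2]
E
python3 - <<'E'
from h import *
np.set_printoptions(precision=4,suppress=True)
s=observe();print(s['clock'],s['position'],s['orientation'])
for cam in ['scene','top']:
    p=get_image(cam);save(cam+'0',p)
    c,_=ray(p,(0,0));print(cam,c)
    for q in ['long_pack','dock','guide_mouth','bridge_lip','latch_ball','keeper','keeper_knob','keeper_hinge','short_pack','tape','spool']:
        try:print(q,[(np.array(r['xyz']),round(r['conf'],2)) for r in recognise(q,p)[:2]])
        except Exception as e:print(q,e)
E
```

```text
pics
0.0 [0.2294 0.4717 0.2307] [ 0.2244  0.9745 -0.0006 -0.0002]
scene [ 0.2518 -0.9595  0.5969]
long_pack [(array([ 0.6493, -0.2631,  0.063 ]), 0.61)]
dock [(array([ 0.5065, -0.3767,  0.032 ]), 0.72)]
guide_mouth [(array([ 0.5001, -0.3778,  0.0305]), 0.85)]
bridge_lip [(array([ 0.5053, -0.3753,  0.0268]), 0.84)]
latch_ball [(array([ 0.5067, -0.3738,  0.0327]), 0.68)]
keeper [(array([ 0.5216, -0.2321,  0.0611]), 0.77)]
keeper_knob [(array([ 0.5188, -0.232 ,  0.0586]), 0.93), (array([ 0.4023, -0.1888,  0.0223]), 0.2)]
keeper_hinge [(array([ 0.5252, -0.234 ,  0.0638]), 0.85)]
short_pack [(array([ 0.6527, -0.459 ,  0.0585]), 0.88)]
tape []
spool [(array([ 0.7248, -0.3128,  0.0366]), 0.97)]
top [ 0.4553 -0.3115  0.9361]
long_pack [(array([ 0.6604, -0.2227,  0.0608]), 0.6)]
dock [(array([ 0.5092, -0.3507,  0.0223]), 0.76)]
guide_mouth [(array([ 0.5121, -0.3479,  0.0231]), 0.56)]
bridge_lip [(array([ 0.5055, -0.3485,  0.0194]), 0.94)]
latch_ball [(array([ 0.51  , -0.3462,  0.0235]), 0.76)]
keeper [(array([ 0.5216, -0.2259,  0.0617]), 0.57), (array([ 0.7267, -0.2974,  0.0387]), 0.19)]
keeper_knob [(array([ 0.5181, -0.2323,  0.0573]), 0.92), (array([ 0.7279, -0.2941,  0.0393]), 0.65)]
keeper_hinge [(array([ 0.5216, -0.2334,  0.0596]), 0.59)]
short_pack [(array([ 0.6515, -0.4429,  0.0576]), 0.85)]
tape [(array([ 0.4019, -0.1763,  0.0226]), 0.83)]
spool [(array([ 0.7261, -0.2968,  0.0408]), 0.86)]
```

View pics/top0.png

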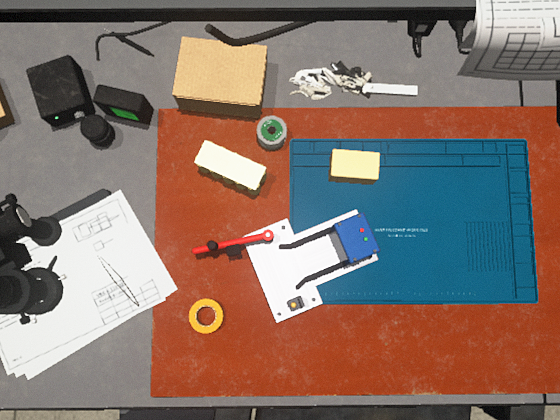

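View pics/scene0.png

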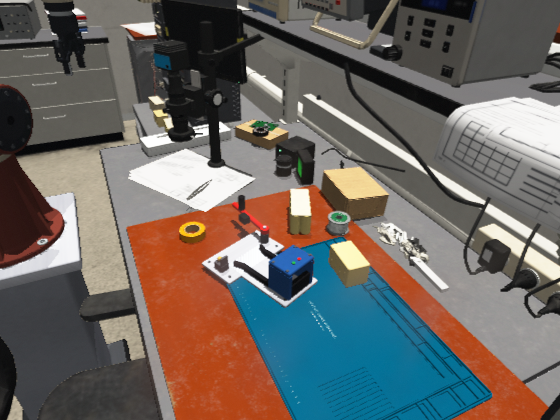

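The top view shows the long pack at about (230,168), the keeper open from its hinge (268,236) to (195,252), the bridge at (355,240), the latch post at (295,303) and the tape at (206,316). I'll enlarge both views to pick points.

Run:
```python
import cv2
a=cv2.imread('pics/top0.png');cv2.imwrite('pics/c1.png',cv2.resize(a[130:330,185:385],None,fx=3.0,fy=3.0,interpolation=cv2.INTER_CUBIC))
a=cv2.imread('pics/scene0.png');cv2.imwrite('pics/c2.png',cv2.resize(a[180:310,180:380],None,fx=4,fy=4,interpolation=cv2.INTER_CUBIC))
```

```text
(no output)
```

View pics/c1.png

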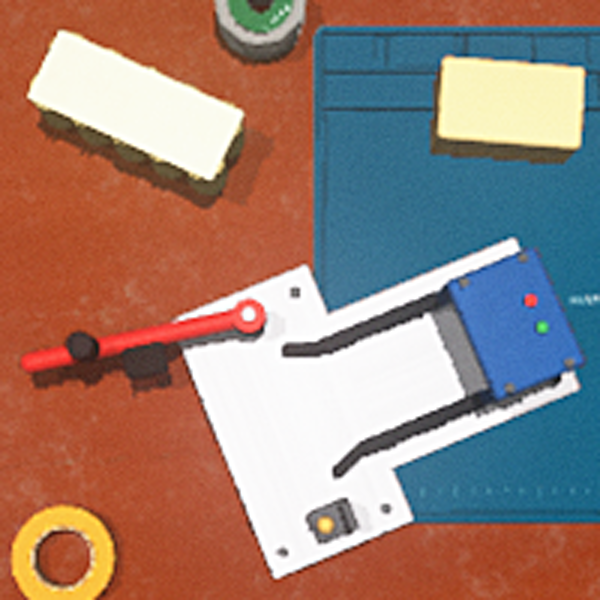

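View pics/c2.png

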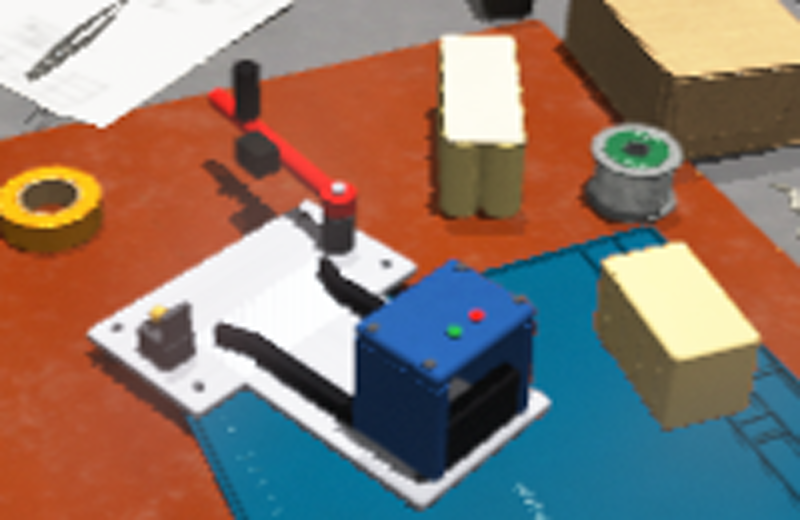

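The crops show clearly: roof corners in the top view at (448,286), (537,249), (583,360), (495,398), and in the scene view at (358,325), (455,260), (536,303), (437,383). The ball is at (325,524) in the top crop and (157,313) in the scene crop. Next I'll fit the dock and pack poses.

```bash
cat > fit.py <<'E'
from h import *
from scipy.optimize import least_squares, minimize
np.set_printoptions(precision=4,suppress=True)
ps={c:get_image(c) for c in['top','scene']}
def proj(p,X): return cv2.projectPoints(np.array(X,float),np.array(p['rvec'],float),np.array(p['tvec'],float),p['intrinsics'],None)[0][:,0]
P={'top':[(448,286),(537,249),(583,360),(495,398),(325,524),(518,238),(273,578),(413,520)],
'scene':[(455,260),(536,303),(437,383),(358,325),(157,313),(550,402),(88,332),(195,412)]}
f={'top':(3,185,130),'scene':(4,180,180)}
uv={k:(np.array(v)+.5)/f[k][0]-.5+np.array(f[k][1:]) for k,v in P.items()}
def T(q,L):
    c,s=np.cos(q[3]),np.sin(q[3]);L=np.array(L)
    return np.c_[c*L[:,0]-s*L[:,1]+q[0],s*L[:,0]+c*L[:,1]+q[1],L[:,2]+q[2]]
def loc(q): return np.array([(20,36.5,81.5),(76,36.5,81.5),(76,-36.5,81.5),(20,-36.5,81.5),(-93,-64,36),(80,q[4]*1e3,13),(-133,-q[5]*1e3,13),(q[6]*1e3,-q[5]*1e3,13)])/1e3
def res(q): return np.concatenate([(proj(ps[k],T(q,loc(q)))-uv[k]).ravel() for k in ps])
r=least_squares(res,[.5,-.35,0,-1.2,.05,.08,-.06],loss='soft_l1')
print('dock',r.x);print(res(r.x).reshape(-1,2).round(1).tolist())
np.save('dock.npy',r.x[:4])
D=r.x
# keeper: hinge pt and bar angle by top view red pixels
L=lambda l:T(D,np.array([l])/1e3)[0]
print('hinge post pred px',[proj(ps[k],[L((-88,64,59))])[0]for k in ps])
for n,dim,x0 in[('long_pack',(50,125,56),[.66,-.2,0,0.9]),('short_pack',(50,85,52),[.66,-.44,0,1.5])]:
    M={k:(cut_out(n,ps[k]) or [None])[0] for k in ps}
    for k in M: print(n,k,M[k] and (M[k]['conf'],M[k]['mask'].sum()))
    a,b,h=np.array(dim)/2e3;h*=2
    B=[(i*a,j*b,z)for i in(-1,1)for j in(-1,1)for z in(0,h)]
    def cost(q,only=None):
        t=0
        for k in ps:
            if M[k] is None: continue
            m=np.zeros((420*4,560*4),np.uint8);cv2.fillConvexPoly(m,cv2.convexHull(((proj(ps[k],T(q,B))+.5)*4).astype(np.int32)),1)
            mm=cv2.resize(M[k]['mask'].astype(np.uint8),None,fx=4,fy=4,interpolation=cv2.INTER_NEAREST)
            t+=1-(m&mm).sum()/(m|mm).sum()
        return t
    best=min((minimize(cost,x0[:3]+[y],method='Nelder-Mead',options=dict(initial_simplex=np.array([x0[:3]+[y]]+[list(np.array(x0[:3]+[y])+np.eye(4)[i]*[.03,.03,.01,.2][i])for i in range(4)]),maxiter=150)) for y in(x0[3]-.5,x0[3],x0[3]+.5)),key=lambda r:r.fun)
    print(n,best.x,best.fun)
    if n=='long_pack': np.save('pack.npy',best.x)
E
python3 fit.py
```

```text
dock [ 0.5135 -0.3963  0.0106 -1.1903  0.0483  0.0825 -0.0438]
[[-1.0, -1.8], [-0.1, -1.9], [2.0, 1.2], [0.5, 1.3], [-0.2, -0.0], [-0.5, 0.3], [-0.2, 0.1], [-0.3, -0.0], [-0.4, -0.9], [1.1, 1.0], [0.6, -0.3], [-1.7, -0.0], [0.3, 0.7], [0.4, 0.3], [-0.6, -0.4], [0.2, 0.2]]
hinge post pred px [array([267.4354, 233.5772]), array([264.4286, 224.834 ])]
long_pack top (0.61, np.int64(2146))
long_pack scene None
long_pack [ 0.6828 -0.2152 -0.0761  2.6921] 0.07925684070617467
short_pack top (0.56, np.int64(1644))
short_pack scene (0.89, np.int64(1358))
short_pack [ 0.6632 -0.4446  0.011   3.0278] 0.11151673156814546
```

```bash
cat > fit2.py <<'E'
from h import *
from scipy.optimize import least_squares
np.set_printoptions(precision=4,suppress=True)
ps={c:get_image(c) for c in['top','scene']}
def proj(p,X): return cv2.projectPoints(np.array(X,float),np.array(p['rvec'],float),np.array(p['tvec'],float),p['intrinsics'],None)[0][:,0]
f={'top':(3,185,130),'scene':(4,180,180)}
def px(k,v): return (np.array(v)+.5)/f[k][0]-.5+np.array(f[k][1:])
def T(q,L):
    c,s=np.cos(q[3]),np.sin(q[3]);L=np.array(L)
    return np.c_[c*L[:,0]-s*L[:,1]+q[0],s*L[:,0]+c*L[:,1]+q[1],L[:,2]+q[2]]
# local y along pack toward scene camera (world -y)
t=px('top',[(60,30),(244,106),(213,181),(28,101)]);s=px('scene',[(522,33),(527,143),(439,140),(438,33),(441,216),(523,213)])
Lt=np.array([(25,-62.5,56),(25,62.5,56),(-25,62.5,56),(-25,-62.5,56)])/1e3
Ls=np.array([(25,-62.5,56),(25,62.5,56),(-25,62.5,56),(-25,-62.5,56),(-25,62.5,0),(25,62.5,0)])/1e3
def mk(x0):
    res=lambda q:np.concatenate([(proj(ps['top'],T(q,Lt))-t).ravel(),(proj(ps['scene'],T(q,Ls))-s).ravel()])
    r=least_squares(res,x0,loss='soft_l1');print(r.x,r.cost,res(r.x).reshape(-1,2).round(1).tolist());return r.x
for y in(2.8,3.5,4.2): q=mk([.66,-.22,0,y])
np.save('pack.npy',q)
# triangulate: hinge cap, knob top, ball
for n,a,b in[('hinge',(249,314),(338,187)),('knobtop',(81,344),(246,65)),('ball',(325,524),(157,313)),('tape',(63,556),(48,190)),('roofRed',(530,300),(477,315)),('roofGreen',(542,327),(454,331))]:
    c1,d1=ray(ps['top'],px('top',a));c2,d2=ray(ps['scene'],px('scene',b))
    d1/=np.linalg.norm(d1);d2/=np.linalg.norm(d2)
    A=np.c_[d1,-d2];st=np.linalg.lstsq(A,c2-c1,rcond=None)[0];p,q2=c1+d1*st[0],c2+d2*st[1]
    print(n,(p+q2)/2,np.linalg.norm(p-q2))
D=np.load('dock.npy')
print('pred hinge',T(D,[(-.088,.064,.059)]),'ball',T(D,[(-.093,-.064,.036)]))
E
python3 fit2.py
```

```text
[ 0.6648 -0.2224  0.004   3.4584] 227.3721074431595 [[-5.6, 48.8], [0.7, 1.4], [2.2, -49.7], [-3.3, -1.3], [-35.0, 7.1], [-0.2, 0.5], [35.9, -6.5], [0.1, 0.4], [33.5, -6.8], [-0.7, 2.0]]
[ 0.6648 -0.2224  0.004   3.4584] 227.3721074263678 [[-5.6, 48.7], [0.7, 1.4], [2.2, -49.7], [-3.3, -1.3], [-35.0, 7.1], [-0.2, 0.5], [35.9, -6.5], [0.1, 0.4], [33.5, -6.8], [-0.7, 2.0]]
[ 0.6648 -0.2224  0.004   3.4584] 227.37210744514425 [[-5.6, 48.8], [0.7, 1.4], [2.2, -49.7], [-3.3, -1.3], [-35.0, 7.1], [-0.2, 0.5], [35.9, -6.5], [0.1, 0.4], [33.5, -6.8], [-0.7, 2.0]]
hinge [ 0.5394 -0.2911  0.0658] 6.213382533214582e-05
knobtop [ 0.5203 -0.1993  0.0982] 0.00024842789349126005
ball [ 0.4194 -0.3339  0.0488] 0.0006395475890215118
tape [ 0.4011 -0.1811  0.0303] 0.0010962501888209183
roofRed [ 0.5436 -0.4483  0.0942] 0.00032967498928605066
roofGreen [ 0.5283 -0.4544  0.0945] 8.835452226294768e-05
pred hinge [[ 0.5403 -0.2908  0.0696]] ball [[ 0.4196 -0.3337  0.0466]]
```

```bash
sed -i 's/(25,-62.5,56),(25,62.5,56),(-25,62.5,56),(-25,-62.5,56)/(-25,-62.5,56),(-25,62.5,56),(25,62.5,56),(25,-62.5,56)/; s/(-25,62.5,0),(25,62.5,0)/(25,62.5,0),(-25,62.5,0)/' fit2.py; python3 fit2.py | head -3; python3 -c "
from h import *
p=get_image('wrist');print(p['hand_eye'],p['intrinsics'],R.from_quat(observe()['orientation']).as_matrix())"
```

```text
[ 0.664  -0.2246  0.0077  2.7136] 8.44221474624547 [[-0.9, -2.2], [2.0, 0.7], [0.5, 1.2], [-2.5, -0.7], [-2.0, -0.1], [0.5, -0.3], [1.2, 0.2], [-0.2, -0.3], [-0.2, 0.3], [-0.0, 1.3]]
[ 0.664  -0.2246  0.0077  2.7136] 8.442214746251329 [[-0.9, -2.2], [2.0, 0.7], [0.5, 1.2], [-2.5, -0.7], [-2.0, -0.1], [0.5, -0.3], [1.2, 0.2], [-0.2, -0.3], [-0.2, 0.3], [-0.0, 1.3]]
[ 0.664  -0.2246  0.0077  2.7136] 8.442214746245568 [[-0.9, -2.2], [2.0, 0.7], [0.5, 1.2], [-2.5, -0.7], [-2.0, -0.1], [0.5, -0.3], [1.2, 0.2], [-0.2, -0.3], [-0.2, 0.3], [-0.0, 1.3]]
[[-2.01617984e-04 -9.54388046e-01 -2.98568949e-01  7.58569443e-02]
 [ 9.99999878e-01 -3.27197055e-04  3.70617903e-04  5.66852518e-04]
 [-4.51404177e-04 -2.98568838e-01  9.54387995e-01 -1.41407309e-01]
 [ 0.00000000e+00  0.00000000e+00  0.00000000e+00  1.00000000e+00]] [[325.1922621    0.         278.28218382]
 [  0.         325.1922621  208.43562722]
 [  0.           0.           1.        ]] [[-8.99232107e-01  4.37471845e-01  5.57295333e-05]
 [ 4.37471848e-01  8.99232104e-01  7.36938300e-05]
 [-1.78748098e-05  9.06479600e-05 -9.99999996e-01]]
```

Run:
```python
from h import *
np.set_printoptions(precision=3,suppress=True)
p=get_image('scene')
for uv in[(213,163),(145,145),(230,130),(180,135),(130,178),(168,45),(212,25),(260,38),(160,60),(187,48)]:
    print('s',uv,onz(p,uv,.01))
    c,d=ray(p,uv)
    for y in(.1,.25,.4): t=(y-c[1])/d[1];print('   at y',y,c+d*t)
t=get_image('top')
for uv in[(35,230),(20,210),(60,230),(30,285),(60,190),(95,130)]: print('t',uv,onz(t,uv,.01),onz(t,uv,.2))
w=get_image('wrist');save('w0',w)
```

```text
s (213, 163) [0.556 0.154 0.01 ]
   at y 0.1 [0.541 0.1   0.038]
   at y 0.25 [ 0.582  0.25  -0.041]
   at y 0.4 [ 0.623  0.4   -0.12 ]
s (145, 145) [0.385 0.37  0.01 ]
   at y 0.1 [0.358 0.1   0.129]
   at y 0.25 [0.373 0.25  0.063]
   at y 0.4 [ 0.388  0.4   -0.003]
s (230, 130) [0.693 0.383 0.01 ]
   at y 0.1 [0.6   0.1   0.134]
   at y 0.25 [0.649 0.25  0.068]
   at y 0.4 [0.699 0.4   0.003]
s (180, 135) [0.513 0.408 0.01 ]
   at y 0.1 [0.454 0.1   0.142]
   at y 0.25 [0.483 0.25  0.078]
   at y 0.4 [0.512 0.4   0.013]
s (130, 178) [0.305 0.156 0.01 ]
   at y 0.1 [0.302 0.1   0.039]
   at y 0.25 [ 0.31   0.25  -0.039]
   at y 0.4 [ 0.317  0.4   -0.118]
s (168, 45) [0.79  1.872 0.01 ]
   at y 0.1 [0.453 0.1   0.377]
   at y 0.25 [0.481 0.25  0.346]
   at y 0.4 [0.51  0.4   0.315]
s (212, 25) [1.277 2.483 0.01 ]
   at y 0.1 [0.567 0.1   0.416]
   at y 0.25 [0.612 0.25  0.391]
   at y 0.4 [0.657 0.4   0.365]
s (260, 38) [1.444 1.88  0.01 ]
   at y 0.1 [0.697 0.1   0.378]
   at y 0.25 [0.759 0.25  0.347]
   at y 0.4 [0.822 0.4   0.316]
s (160, 60) [0.663 1.5   0.01 ]
   at y 0.1 [0.429 0.1   0.344]
   at y 0.25 [0.454 0.25  0.308]
   at y 0.4 [0.479 0.4   0.272]
s (187, 48) [0.883 1.746 0.01 ]
   at y 0.1 [0.499 0.1   0.367]
   at y 0.25 [0.534 0.25  0.334]
   at y 0.4 [0.569 0.4   0.302]
t (35, 230) [0.555 0.136 0.01 ] [0.535 0.044 0.2  ]
t (20, 210) [0.593 0.166 0.01 ] [0.564 0.068 0.2  ]
t (60, 230) [0.555 0.09  0.01 ] [0.535 0.008 0.2  ]
t (30, 285) [0.456 0.139 0.01 ] [0.456 0.046 0.2  ]
t (60, 190) [0.63  0.094 0.01 ] [0.594 0.011 0.2  ]
t (95, 130) [0.744 0.035 0.01 ] [ 0.685 -0.036  0.2  ]
```

View pics/w0.png

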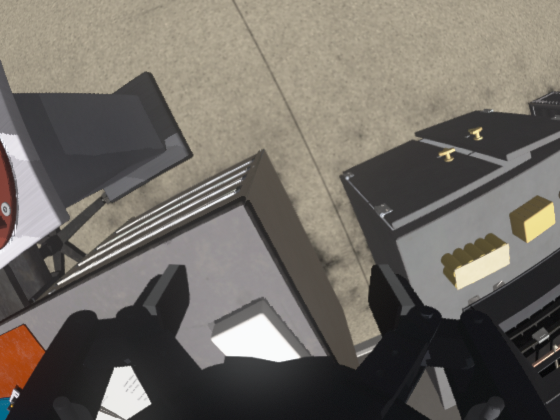

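The microscope stands near (0.42–0.6, 0.15), so I'll route the arm inside it.

```bash
python3 -m pendant '[[-1.67,-2.75,-0.5,0],[-1.67,-2.75,-0.5,0],[-1.67,-2.75,-0.5,0],[-1.67,-2.75,-0.5,0],[-1.67,-2.75,-0.5,0],[-1.67,-2.75,-0.5,0],[-1.67,-2.75,-0.5,0],[-1.67,-2.75,-0.5,0],[-1.67,-2.75,-0.5,0],[-1.67,-2.75,-0.5,0]]' 8.5 60 && python3 -m pendant '[[-1.45,-2.07,0,0],[-1.45,-2.07,0,0],[-1.45,-2.07,0,0],[-1.45,-2.07,0,0],[-1.45,-2.07,0,0],[-1.45,-2.07,0,0],[-1.45,-2.07,0,0],[-1.45,-2.07,0,0],[-1.45,-2.07,0,0],[-1.45,-2.07,0,0]]' && python3 -m pendant '[[0,0,0,0.15],[0,0,0,0.15],[0,0,0,0.15],[0,0,0,0.15],[0,0,0,0.15],[0,0,0,0.15],[0,0,0,0.15],[0,0,0,0.15],[0,0,0,0.15],[0,0,0,0.15]]'
cat > go.py <<'E'
from h import *
import sys
# go.py x y z angle_of_tool_y_deg : totals in current tool axes (cm, rad)
np.set_printoptions(precision=4,suppress=True)
s=observe();M=R.from_quat(s['orientation']).as_matrix()
x=np.array([float(v) for v in sys.argv[1:4]])
print('clock',s['clock'],'pos',s['position'],'F',s['wrist_force'],'w',s['gripper_width'])
a=np.degrees(np.arctan2(M[1,1],M[0,1]));print('tool y deg',a)
print('shift cm',M.T@(x-s['position'])*100)
if len(sys.argv)>4: t=(a-float(sys.argv[4])+90)%180-90;print('twist rad',np.radians(t))
E
python3 go.py 0.63 -0.21 0.25 -24.5
```

```text
clock: 2.9
position: [0.2594, 0.1506, 0.2817]
orientation: [0.224, 0.975, 0.0, 0.0]
wrist_force: [0.6, 0.0, 0.1]
gripper_width: 0.0848
grasp_force: 0.0
clock: 3.9
position: [0.2994, -0.099, 0.2815]
orientation: [0.225, 0.974, -0.0, 0.0]
wrist_force: [0.7, 0.4, -0.2]
gripper_width: 0.0849
grasp_force: 0.0
clock: 4.9
position: [0.2993, -0.0978, 0.2814]
orientation: [0.83, 0.557, 0.0, 0.0]
wrist_force: [-0.6, -0.2, 0.6]
gripper_width: 0.0851
grasp_force: 0.0
clock 4.9 pos [ 0.2993 -0.0978  0.2814] F [-0.5879 -0.2226  0.611 ] w 0.08512709095741942
tool y deg -22.240862494728333
shift cm [ 2.1315 34.851   3.1461]
twist rad 0.03942938772228134
```

```bash
python3 -m pendant '[[0.2,3.5,0.3,0.04],[0.2,3.5,0.3,0],[0.2,3.5,0.3,0],[0.2,3.5,0.3,0],[0.2,3.5,0.3,0],[0.2,3.5,0.3,0],[0.2,3.5,0.3,0],[0.2,3.5,0.3,0],[0.2,3.5,0.3,0],[0.2,3.5,0.3,0]]' && python3 -m pendant '[[0,0,0,0],[0,0,0,0]]'
python3 - <<'E'
from h import *
w=get_image('wrist');save('w1',w)
print(observe()['position'])
for q in['long_pack','spool','keeper_knob']:
  print(q,[(r['xyz'],r['conf']) for r in recognise(q,w)[:1]])
E
```

```text
clock: 5.9
position: [0.6286, -0.2221, 0.251]
orientation: [0.84, 0.543, 0.0, 0.0]
wrist_force: [0.4, -0.3, 0.8]
gripper_width: 0.085
grasp_force: 0.0
clock: 6.1
position: [0.6274, -0.2216, 0.2501]
orientation: [0.839, 0.543, -0.0, -0.001]
wrist_force: [0.1, -0.1, -0.5]
gripper_width: 0.0853
grasp_force: 0.0
[ 0.6269408  -0.22140571  0.25091068]
long_pack [([0.6689, -0.2161, 0.0656], 0.59)]
spool [([0.7336, -0.2899, 0.0389], 0.56)]
keeper_knob [([0.5278, -0.2249, 0.0589], 0.58)]
```

View pics/w1.png

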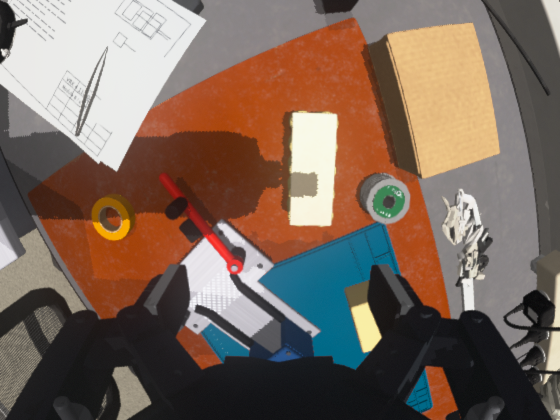

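The pack's top face has corners at (291,112), (337,112), (333,225) and (289,225). The hinge cap is at (235,267).

```bash
cat >> h.py <<'E'
def wray(p,s,uv):
    K=p['intrinsics'];v=np.array(uv,float)-[K[0,2],K[1,2]];r=np.hypot(*v);th=r/K[0,0]
    d=np.r_[v/max(r,1e-9)*np.sin(th),np.cos(th)]
    H=p['hand_eye'];M=R.from_quat(s['orientation']).as_matrix()
    return np.array(s['position'])+M@H[:3,3],M@(H[:3,:3]@d)
def wonz(p,s,uv,z):
    c,d=wray(p,s,uv);return c+d*(z-c[2])/d[2]
E
python3 - <<'E'
from h import *
np.set_printoptions(precision=4,suppress=True)
s=observe();w=get_image('wrist')
for z in(.056,.060,.066):
    P=np.array([wonz(w,s,u,z)for u in[(291,112),(337.5,111),(333.5,226),(288.5,226)]])
    print(z,P.mean(0),[np.linalg.norm(P[i]-P[(i+1)%4])for i in range(4)],[np.degrees(np.arctan2(*(b-a)[[1,0]]))for a,b in((P[0],P[3]),(P[1],P[2]))])
print(wonz(w,s,(235,267),.0658))
m=cut_out('long_pack',w);print(len(m))
if m:
    k=m[0]['mask'].astype(np.uint8);c=cv2.findContours(k,0,2)[0];print(cv2.minAreaRect(max(c,key=len)))
E
python3 go.py .674 -.202 .16 -24.5
```

```text
0.056 [ 0.6663 -0.2244  0.056 ] [np.float64(0.048225805724910864), np.float64(0.1260661693728582), np.float64(0.05042656651678427), np.float64(0.1237735152760381)] [np.float64(-114.9750193709785), np.float64(-113.93988399194039)]
0.06 [ 0.6662 -0.2236  0.06  ] [np.float64(0.04765423419405169), np.float64(0.12457203501191025), np.float64(0.04982891160181249), np.float64(0.12230655341728389)] [np.float64(-114.97501937097852), np.float64(-113.9398839919404)]
0.066 [ 0.6661 -0.2223  0.066 ] [np.float64(0.04679687689776295), np.float64(0.12233083347048827), np.float64(0.048932429229354854), np.float64(0.12010611062915234)] [np.float64(-114.97501937097852), np.float64(-113.93988399194036)]
[ 0.5432 -0.2884  0.0658]
2
((312.3600158691406, 167.8098907470703), (49.15439987182617, 115.18343353271484), 1.3803540468215942)
clock 6.4 pos [ 0.6269 -0.2215  0.2522] F [-0.1875 -0.3257  0.0288] w 0.08498914506738876
tool y deg -24.18094981709169
shift cm [3.7043 3.4896 9.2216]
twist rad 0.005568476170840203
```

```bash
python3 -m pendant '[[1,1,1,0],[1,1,1,0],[1,1,1,0],[0.7,0.5,1,0],[0,0,1,0],[0,0,1,0],[0,0,0.5,0],[0,0,0,0],[0,0,0,0]]'
python3 - <<'E'
from h import *
np.set_printoptions(precision=4,suppress=True)
s=observe();w=get_image('wrist');save('w2',w);print(s['position'])
m=cut_out('long_pack',w)
if m:
    k=m[0]['mask'].astype(np.uint8);c=cv2.findContours(k,0,2)[0];print(m[0]['conf'],cv2.minAreaRect(max(c,key=len)))
print(recognise('long_pack',w)[:1] and recognise('long_pack',w)[0]['xyz'])
E
```

```text
clock: 7.3
position: [0.6743, -0.2025, 0.1868]
orientation: [0.84, 0.543, 0.0, 0.0]
wrist_force: [0.1, 0.1, -0.1]
gripper_width: 0.0851
grasp_force: 0.0
[ 0.6743 -0.2025  0.1868]
0.66 ((280.3587951660156, 216.091796875), (137.78158569335938, 59.062007904052734), 88.97696685791016)
[0.6711, -0.2133, 0.0637]
```

View pics/w2.png

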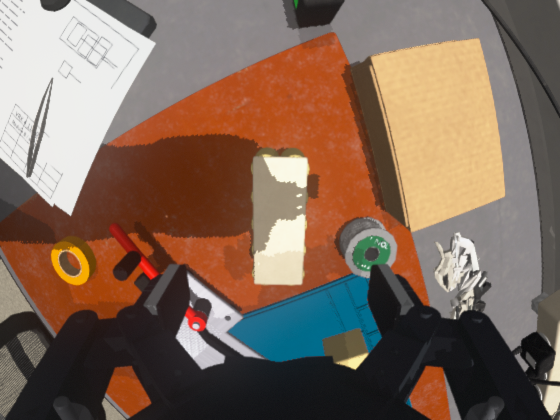

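In this second view the pack's top corners are at (253,155), (309,156), (305,285) and (255,285). I'll triangulate the height from the two wrist views.

```bash
python3 - <<'E'
from h import *
np.set_printoptions(precision=4,suppress=True)
s=observe();w=get_image('wrist')
s1=dict(position=[.6269,-.2215,.2515],orientation=s['orientation'])
A=[(291,112),(337.5,111),(333.5,226),(288.5,226)];B=[(252.5,155),(309.5,155.5),(305.5,286),(254,286)]
X=[]
for a,b in zip(A+[(235,267)],B+[(198,322)]):
    c1,d1=wray(w,s1,a);c2,d2=wray(w,s,b);st=np.linalg.lstsq(np.c_[d1,-d2],c2-c1,rcond=None)[0]
    p=(c1+d1*st[0]+c2+d2*st[1])/2;X.append(p);print(p,np.linalg.norm(c1+d1*st[0]-c2-d2*st[1]))
print(np.mean(X[:4],0))
for z in(.056,.062,.066):
    P=np.array([wonz(w,s,u,z)for u in B]);print(z,P.mean(0),np.degrees(np.arctan2(*(P[3]-P[0]+P[2]-P[1])[[1,0]])),np.linalg.norm(P[0]-P[3]),np.linalg.norm(P[0]-P[1]))
E
python3 go.py .6755 -.2005 .07 -24.5
```

```text
[ 0.6703 -0.159   0.0479] 6.11961670971608e-05
[ 0.7145 -0.1769  0.0603] 0.0014808803170819021
[ 0.6639 -0.2904  0.0598] 0.0008001655739572814
[ 0.6185 -0.2704  0.0589] 0.001321414093493905
[ 0.5362 -0.2968  0.045 ] 0.0004934281643952272
[ 0.6668 -0.2242  0.0567]
0.056 [ 0.6669 -0.2255  0.056 ] -114.6017276235579 0.12605576972052204 0.04811629769007942
0.062 [ 0.6678 -0.2234  0.062 ] -114.60172762355785 0.12327876684936045 0.04705629784135171
0.066 [ 0.6684 -0.2221  0.066 ] -114.60172762355788 0.12142743160191943 0.046349631275533244
clock 7.55 pos [ 0.6746 -0.2024  0.1869] F [0.2001 0.4158 1.0349] w 0.08438917204695884
tool y deg -24.183035155921402
shift cm [ 0.2074 -0.0017 11.6858]
twist rad 0.005532080142241982
```

```bash
python3 -m pendant '[[0.2,0.1,2,0],[0,0,2,0],[0,0,2,0],[0,0,2,0],[0,0,2,0],[0,0,2,0],[0,0,2,0],[0,0,1,0],[0,0,1,0],[0,0,0,0]]' && python3 -m pendant '[[0,0,0,0],[0,0,0,0],[0,0,0,0],[0,0,0,0],[0,0,0,0],[0,0,0,0],[0,0,0,0],[0,0,0,0]]' 4 60; python3 go.py .677 -.201 .027 -24.5
```

```text
clock: 8.55
position: [0.6756, -0.2006, 0.0254]
orientation: [0.84, 0.543, -0.0, -0.001]
wrist_force: [-0.2, 0.6, 0.1]
gripper_width: 0.0852
grasp_force: 0.0
clock: 9.35
position: [0.6768, -0.201, 0.0276]
orientation: [0.84, 0.543, 0.001, 0.001]
wrist_force: [-1.5, 0.3, 6.0]
gripper_width: 0.049
grasp_force: 64.4
clock 9.35 pos [ 0.6768 -0.201   0.0276] F [-1.5233  0.3139  6.0186] w 0.04903710969444494
tool y deg -24.1771046408016
shift cm [0.0064 0.0163 0.0641]
twist rad 0.005635587157421805
```

```bash
python3 -m pendant '[[0,0,-1,0],[0,0,-2,0],[0,0,-2,0],[0,0,-2,0],[0,0,-2,0],[0,0,-2,0],[0,0,-2,0],[0,0,-1,0],[0,0,0,0]]'; python3 go.py .4578 -.2570 .160 21.8
```

```text
clock: 10.25
position: [0.6769, -0.2011, 0.1679]
orientation: [0.84, 0.543, 0.001, 0.001]
wrist_force: [0.9, -0.5, -3.9]
gripper_width: 0.0494
grasp_force: 63.2
clock 10.25 pos [ 0.6769 -0.2011  0.1679] F [ 0.922  -0.4987 -3.8626] w 0.049438040092385005
tool y deg -24.17700617734284
shift cm [-14.0744 -17.6969   0.7478]
twist rad -0.8024501380044046
```

Next I'll translate and then twist.

```bash
python3 -m pendant '[[-0.7,-0.9,0,0],[-1.5,-1.9,0,0],[-1.5,-1.9,0,0],[-1.8,-2.2,0,0],[-1.8,-2.2,0,0],[-1.8,-2.2,0,0],[-1.5,-2,0,0],[-1.5,-2,0,0],[-1.2,-1.5,0,0],[-0.8,-0.9,0,0]]' && python3 -m pendant '[[0,0,0,-0.05],[0,0,0,-0.1],[0,0,0,-0.1],[0,0,0,-0.1],[0,0,0,-0.1],[0,0,0,-0.1],[0,0,0,-0.1],[0,0,0,-0.1],[0,0,0,-0.05],[0,0,0,0]]'; python3 go.py .4578 -.2570 .160 21.8
python3 - <<'E'
from h import *
w=get_image('wrist');save('w3',w)
E
```

```text
clock: 11.25
position: [0.455, -0.2566, 0.1654]
orientation: [0.84, 0.543, -0.0, -0.001]
wrist_force: [0.8, 0.1, -4.3]
gripper_width: 0.0495
grasp_force: 63.5
clock: 12.25
position: [0.4568, -0.2567, 0.1657]
orientation: [0.561, 0.828, 0.0, -0.0]
wrist_force: [-0.8, -0.4, -3.9]
gripper_width: 0.0493
grasp_force: 63.8
clock 12.25 pos [ 0.4568 -0.2567  0.1657] F [-0.8297 -0.4427 -3.851 ] w 0.04926742874856414
tool y deg 21.705880660786278
shift cm [-0.0648  0.0777  0.5709]
twist rad -0.0016426923590808144
```

View pics/w3.png

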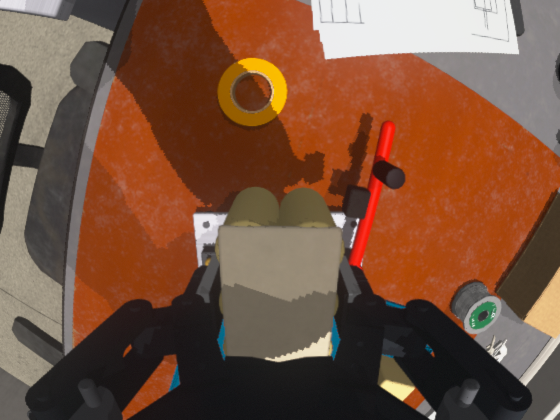

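```bash
python3 -m pendant '[[-0.06,0.08,1,0],[0,0,2,0],[0,0,2,0],[0,0,2,0],[0,0,2,0],[0,0,1.6,0],[0,0,1,0],[0,0,0.5,0],[0,0,0,0],[0,0,0,0]]'; python3 go.py .4578 -.2570 .044 21.8
python3 - <<'E'
from h import *
w=get_image('top');save('t3',w)
a=cv2.imread('pics/t3.png')[200:330,185:385];cv2.imwrite('pics/t3c.png',cv2.resize(a,None,fx=4,fy=4,interpolation=cv2.INTER_CUBIC))
E
```

```text
clock: 13.3
position: [0.4583, -0.2575, 0.0456]
orientation: [0.562, 0.827, -0.0, 0.0]
wrist_force: [0.1, -0.4, -3.9]
gripper_width: 0.0493
grasp_force: 63.5
clock 13.3 pos [ 0.4583 -0.2575  0.0456] F [ 0.0787 -0.3641 -3.9459] w 0.04932050300565286
tool y deg 21.631232695530905
shift cm [ 0.059  -0.0252  0.1627]
twist rad -0.002945545132701529
```

View pics/t3c.png

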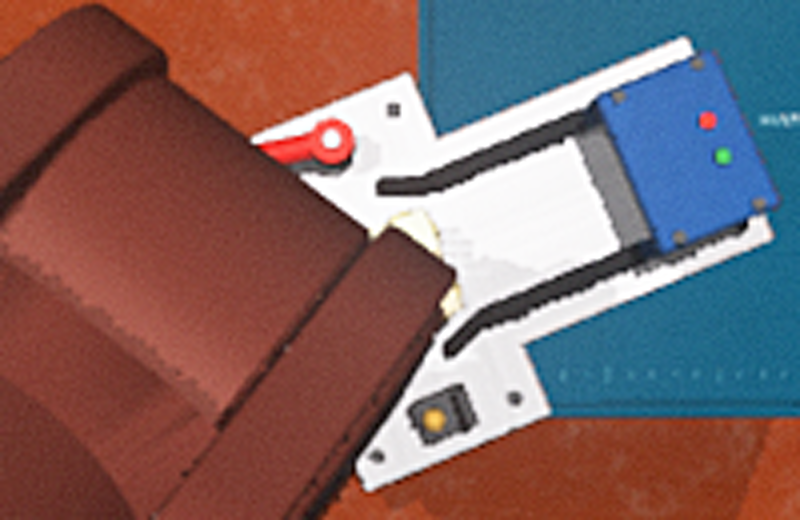

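Run:
```python
from h import *
np.set_printoptions(precision=1,suppress=True)
t=get_image('top');D=np.load('dock.npy');c,s_=np.cos(D[3]),np.sin(D[3])
def dk(P): v=np.array(P)-D[:3];return np.array([c*v[0]+s_*v[1],-s_*v[0]+c*v[1],v[2]])*1e3
px=lambda u:(np.array(u)+.5)/4-.5+np.array([185,200])
for n,u,z in[('packL',(413,211),.083),('packR',(462,300),.083),('Gup in',(432,192),.0356),('Gup in2',(585,132),.0356),('Glo in',(485,300),.0356),('Glo in2',(620,246),.0356),('Gup out',(420,178),.0356),('Gup out2',(575,114),.0356),('tipUp',(380,186),.0356),('tipLo',(446,352),.0356),('roofFL',(598,104),.092),('roofFR',(662,252),.092),('roofBL',(712,52),.092),('roofBR',(777,203),.092),('hinge',(333,139),.0658)]:
    print(n,dk(onz(t,px(u),z)))
s=observe();print('tcp',dk(s['position']))
```

```text
packL [-68.2  20.3  72.4]
packR [-63.4 -21.8  72.4]
Gup in [-55.5  27.3  25. ]
Gup in2 [17.9 26.3 25. ]
Glo in [-51.9 -25.6  25. ]
Glo in2 [ 12.5 -26.2  25. ]
Gup out [-58.   35.1  25. ]
Gup out2 [17.  35.4 25. ]
tipUp [-75.8  38.5  25. ]
tipLo [-76.5 -40.   25. ]
roofFL [20.2 32.  81.4]
roofFR [ 20.6 -34.9  81.4]
roofBL [73.2 34.1 81.4]
roofBR [ 73.  -34.3  81.4]
hinge [-87.8  62.8  55.2]
tcp [-149.5    0.2   35. ]
```

```bash
for i in 1 2 3; do python3 -m pendant '[[0,0,0.1,0],[0,0,0.1,0],[0,0,0,0]]' | egrep 'pos|force'; done
```

```text
position: [0.4582, -0.2573, 0.0454]
wrist_force: [-7.5, 6.7, 26.7]
grasp_force: 67.3
position: [0.4582, -0.2572, 0.0452]
wrist_force: [-14.3, 12.8, 53.1]
grasp_force: 70.5
position: [0.4581, -0.2572, 0.045]
wrist_force: [-20.3, 18.7, 78.2]
grasp_force: 73.3
```

```bash
python3 -c "
from cell import *
s=observe();print(s['ft_torque'])"; python3 -m pendant '[[0,0,-0.3,0],[0,0,-0.3,0],[0,0,-0.2,0],[0,0,0,0]]' | egrep 'pos|force'
python3 - <<'E'
from h import *
print(observe()['ft_torque'])
w=get_image('scene');save('s4',w)
a=cv2.imread('pics/s4.png')[180:300,190:340];cv2.imwrite('pics/s4c.png',cv2.resize(a,None,fx=5,fy=5,interpolation=cv2.INTER_CUBIC))
E
```

```text
[ 2.80236541  4.6516239  -0.60097877]
position: [0.458, -0.2572, 0.0471]
wrist_force: [-0.1, -0.1, -3.1]
grasp_force: 62.9
[ 0.05930018  0.01390769 -0.02247765]
```

View pics/s4c.png

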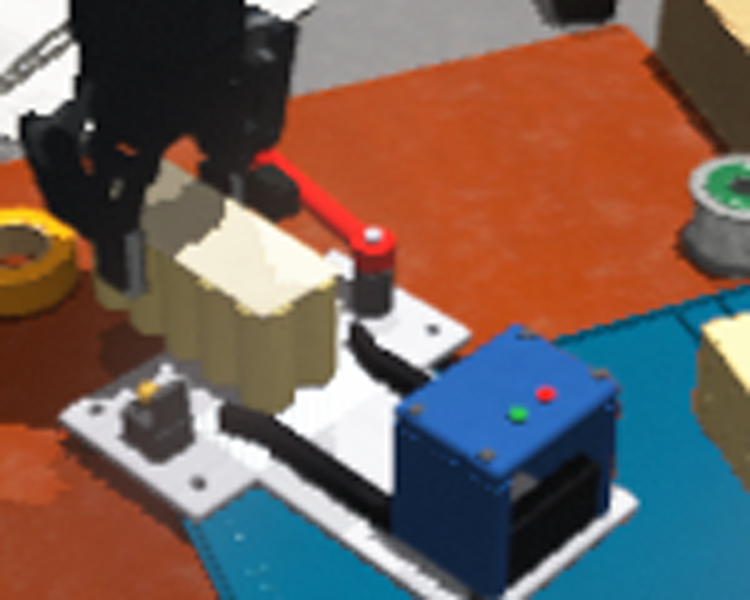

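The scene crop shows the pack held straight, with its front end on the plate between the flares and the keeper well clear. I'll slide it just above the floor.

```bash
python3 -m pendant '[[-0.5,0.03,0.03,-0.003],[-1,0.02,0,0],[-1,0,0,0],[-1,0,0,0],[0,0,0,0]]' | egrep 'pos|force'; python3 -m pendant '[[-1,0,0,0],[-1,0,0,0],[-1,0,0,0],[0,0,0,0]]' | egrep 'pos|force'
cat > d.py <<'E'
from h import *
np.set_printoptions(precision=2,suppress=True)
D=np.load('dock.npy');c,s_=np.cos(D[3]),np.sin(D[3])
def dk(P): v=np.array(P)-D[:3];return np.array([c*v[0]+s_*v[1],-s_*v[0]+c*v[1],v[2]])*1e3
def wd(p): return np.array([c*p[0]-s_*p[1],s_*p[0]+c*p[1],p[2]])/1e3+D[:3]
def st():
    s=observe();f=s['wrist_force'];print('t',s['clock'],'tcp dock mm',dk(s['position']),'F dock',np.array([c*f[0]+s_*f[1],-s_*f[0]+c*f[1],f[2]]),'w',s['gripper_width'])
if __name__=='__main__': st()
E
python3 d.py
```

```text
position: [0.4722, -0.2914, 0.047]
wrist_force: [1.2, -0.4, -3.8]
grasp_force: 62.9
position: [0.4833, -0.3191, 0.0471]
wrist_force: [0.4, 0.0, -4.0]
grasp_force: 62.9
t 15.65 tcp dock mm [-82.88   0.59  36.56] F dock [ 0.14  0.42 -3.96] w 0.04920667111191112
```

```bash
python3 -m pendant '[[0,0,0,0],[0,0,0,0],[0,0,0,0],[0,0,0,0]]' 5.8 | egrep 'force|width'; python3 -m pendant '[[0,0,0.2,0],[0,0,0.1,0],[0,0,0,0],[0,0,0,0]]' 5.8 | egrep 'force|width';python3 d.py;  python3 - <<'E'
from d import *
for cam in('top','scene','wrist'):
    w=get_image(cam)
    for r in recognise('long_pack',w)[:2]: print(cam,r['conf'],dk(r['xyz']))
    save('p_'+cam,w)
E
python3 -m pendant '[[0,0,0,0],[0,0,0,0],[0,0,0,0],[0,0,0,0],[0,0,0,0],[0,0,0,0]]' 4 60 | egrep 'force|width'; python3 d.py
```

```text
wrist_force: [-0.1, 0.1, 0.3]
gripper_width: 0.0582
grasp_force: 0.0
wrist_force: [0.3, -1.3, -1.0]
gripper_width: 0.0581
grasp_force: 0.0
t 16.45 tcp dock mm [-84.85   0.46  33.38] F dock [ 1.3  -0.19 -0.98] w 0.05814449137290783
scene 0.85 [-41.96 -12.13  67.44]
scene 0.2 [ 27.73 -27.73  26.44]
wrist 0.58 [-99.95   1.48  70.54]
wrist 0.3 [-159.58   67.55   48.14]
wrist_force: [-0.8, 0.9, 5.5]
gripper_width: 0.0491
grasp_force: 63.2
t 17.35 tcp dock mm [-84.69   0.52  33.77] F dock [-1.16 -0.39  5.54] w 0.049115086007311695
```

```bash
python3 -m pendant '[[-0.5,0,-0.05,0],[-1,0,0,0],[-1,0,0,0],[-1,0,0,0],[0,0,0,0]]' >/dev/null; python3 d.py; python3 -m pendant '[[-0.6,0,0,0],[-0.6,0,0,0],[-0.3,0,0,0],[0,0,0,0]]' >/dev/null; python3 d.py
```

```text
t 17.85 tcp dock mm [-49.05   0.53  33.8 ] F dock [ 2.12  0.73 -0.38] w 0.0492349421998099
t 18.25 tcp dock mm [-35.52   0.48  33.8 ] F dock [-3.71 -0.4   3.94] w 0.04910887667161716
```

```bash
for i in 1 2 3 4; do python3 -m pendant '[[-0.2,0,0,0],[-0.15,0,0,0],[0,0,0,0]]' >/dev/null; python3 d.py; done
```

```text
t 18.55 tcp dock mm [-32.27   0.47  33.78] F dock [-4.91 -0.26  3.33] w 0.049258743475629876
t 18.85 tcp dock mm [-28.75   0.48  33.8 ] F dock [-4.39  0.1   3.31] w 0.048791869828734506
t 19.15 tcp dock mm [-26.04   0.46  33.79] F dock [-8.93 -0.51  7.51] w 0.049388645299823876
t 19.45 tcp dock mm [-26.09   0.38  33.78] F dock [-23.1   -0.58  18.6 ] w 0.04984392415602776
```

```bash
python3 -m pendant '[[0.2,0,0,0],[0,0,0,0],[0,0,0,0],[0,0,0,0]]' 6.2 | egrep 'force|width'; python3 d.py; python3 -m pendant '[[0,0,-1,0],[0,0,-1,0],[0,0,-2,0],[0,0,-2,0],[0,0,-2,0],[0,0,-2,0],[0,0,-2,0],[0,0,0,0]]' 6.2 | egrep 'pos|force'
python3 - <<'E'
from d import *
for cam in('top','scene','wrist'):
    w=get_image(cam);save('q_'+cam,w)
    for q in('long_pack','keeper_knob'):
        for r in recognise(q,w)[:1]: print(cam,q,r['conf'],dk(r['xyz']))
E
```

```text
wrist_force: [0.3, -1.1, -0.3]
gripper_width: 0.0619
grasp_force: 0.0
t 19.85 tcp dock mm [-22.36   0.5   33.91] F dock [ 1.09 -0.11 -0.25] w 0.06193728572424591
position: [0.507, -0.3763, 0.1685]
wrist_force: [1.0, 0.2, 0.2]
grasp_force: 0.0
top keeper_knob 0.55 [-187.49   74.52   48.04]
scene long_pack 0.81 [-20.81 -14.99  68.44]
scene keeper_knob 0.52 [-143.57   61.8    44.54]
wrist long_pack 0.67 [-26.34   0.79  71.74]
wrist keeper_knob 0.98 [-142.62   69.28   56.84]
```

Run:
```python
from d import *
s=observe();print(s['joint_positions'])
k=dk([.5203,-.1993,.0982]);print('knob',k, 'theta',np.arctan2(88+k[0],0) , np.arctan2(-(k[0]+88),-(k[1]-64)))
w=get_image('wrist');m=cut_out('long_pack',w)[0]['mask'];ys,xs=np.where(m);y0=ys.min();print(y0,xs[ys==y0].min(),xs[ys==y0].max())
mid=int(np.median(xs));col=np.where(m[:,mid])[0];print('rear edge',dk(wonz(w,s,(mid,col.min()),D[2]+.069)),'at bottom', dk(wonz(w,s,(mid,col.min()),D[2]+.013)))
for row in(int(np.percentile(ys,30)),int(np.percentile(ys,60))):
    q=xs[ys==row];print([dk(wonz(w,s,(u,row),D[2]+.069)) for u in(q.min(),q.max())])
th=np.arctan2(-(k[0]+88),-(k[1]-64))
for d in(19,35):
    C=np.array([-88-95*np.sin(th)-d*np.cos(th),64-95*np.cos(th)+d*np.sin(th),0]);print(d,C,wd(C), 'tooly deg',21.8-np.degrees(th))
```

```text
[-0.75  0.53  0.03  1.08 -0.    0.44]
knob [-180.36   79.42   87.64] theta -1.5707963267948966 1.7362101882961674
154 260 289
rear edge [-63.79   0.9   69.  ] at bottom [-54.98   0.84  13.  ]
[array([-43.58, -21.33,  69.  ]), array([-43.59,  23.85,  69.  ])]
[array([-17.69, -21.31,  69.  ]), array([-17.7 ,  23.11,  69.  ])]
19 [-178.57   98.38    0.  ] [ 0.54 -0.19  0.01] tooly deg -77.67751613698435
35 [-175.94  114.17    0.  ] [ 0.55 -0.19  0.01] tooly deg -77.67751613698435
```

```bash
python3 -c "
from d import *
np.set_printoptions(precision=4)
print(wd([-175.9,114.2,0]))"; python3 go.py 0.5541 -0.1906 .168 -77.7
```

```text
[ 0.5542 -0.1905  0.0106]
clock 21.2 pos [ 0.5054 -0.3748  0.1642] F [-0.6244  0.7718  0.8662] w 0.06200776700600117
tool y deg 21.830079163591176
shift cm [15.2894 11.3655 -0.3799]
twist rad -1.4044650674145231
```

```bash
python3 -m pendant '[[1,0.7,0,0],[1.6,1.2,0,0],[1.8,1.35,0,0],[1.8,1.35,0,0],[1.8,1.35,0,0],[1.8,1.35,0,0],[1.8,1.35,0,0],[1.6,1.2,0,0],[1.2,0.9,0,0],[0.8,0.6,0,0]]' 0 40 | tail -2; python3 -m pendant '[[0,0,0,0.14],[0,0,0,0.14],[0,0,0,0.14],[0,0,0,0.14],[0,0,0,0.14],[0,0,0,0.14],[0,0,0,0.14],[0,0,0,0.14],[0,0,0,0.14],[0,0,0,0.14]]' | tail -2;  python3 -m pendant '[[0,0,0,0.14],[0,0,0,0.14],[0,0,0,0.06],[0,0,0,0],[0,0,0,0]]' |tail -2; python3 go.py 0.5541 -0.1906 .078 -77.7; python3 d.py
python3 - <<'E'
from d import *
s=observe();w=get_image('wrist');save('k',w)
for q in('keeper_knob',):
    for r in recognise(q,w)[:1]: print(q,r['conf'],dk(r['xyz']))
# knob: dark blob beyond red? print predicted px extents of mask
m=cut_out('keeper',w)
if m: ys,xs=np.where(m[0]['mask']);print(m[0]['conf'],xs.min(),xs.max(),ys.min(),ys.max())
E
```

```text
gripper_width: 0.0
grasp_force: 0.0
gripper_width: 0.0
grasp_force: 0.0
gripper_width: 0.0001
grasp_force: 0.0
clock 23.7 pos [ 0.5544 -0.1915  0.1645] F [0.7583 0.3782 0.9135] w 5.7953768393887735e-05
tool y deg -77.7520098205466
shift cm [-0.0083 -0.0897  8.6507]
twist rad -0.0009077426119095896
t 23.7 tcp dock mm [-174.98  113.97  153.95] F dock [-0.07  0.84  0.91] w 5.7953768393887735e-05
keeper_knob 0.67 [-147.04   71.69   54.84]
0.69 229 397 231 270
```

Next I'll descend beside the knob and approach it until contact, watching the force.

```bash
python3 -m pendant '[[0,-0.1,1,0],[0,0,2,0],[0,0,2,0],[0,0,2,0],[0,0,1.3,0],[0,0,0.3,0],[0,0,0,0]]' | grep force; python3 d.py; python3 -m pendant '[[-0.5,0,0,0],[-0.5,0,0,0],[-0.5,0,0,0],[0,0,0,0]]' | grep wrist; python3 d.py
python3 - <<'E'
from d import *
w=get_image('top')
for r in recognise('keeper_knob',w)[:1]: print(r['conf'],dk(r['xyz']))
E
```

```text
wrist_force: [0.5, -0.3, 0.7]
grasp_force: 0.0
t 24.55 tcp dock mm [-176.01  113.98   67.63] F dock [0.44 0.35 0.74] w -3.088026354732075e-05
wrist_force: [0.2, -0.1, -0.5]
t 24.95 tcp dock mm [-178.38   98.67   68.39] F dock [ 0.14  0.16 -0.52] w -0.00010114980624258383
0.58 [-141.88   66.83   48.44]
```

```bash
python3 -m pendant '[[-0.96,-0.14,0,-0.1],[-0.96,-0.14,0,-0.1],[-0.96,-0.14,0,-0.1],[-0.96,-0.14,0,-0.1],[-0.96,-0.14,0,-0.1],[0,0,0,0]]' | grep wrist; python3 d.py
python3 - <<'E'
from d import *
th=1.737-.5;print('expect',-88-95*np.sin(th)-19*np.cos(th),64-95*np.cos(th)+19*np.sin(th))
w=get_image('top');s=get_image('scene');ww=get_image('wrist')
for p in(w,s,ww):
  for r in recognise('keeper',p)[:1]: print(r['conf'],dk(r['xyz']))
  m=cut_out('keeper',p)
  if m: ys,xs=np.where(m[0]['mask']);print(xs.min(),xs.max(),ys.min(),ys.max())
E
```

```text
wrist_force: [-0.2, 0.1, -0.7]
t 25.65 tcp dock mm [-183.81   50.93   68.02] F dock [-0.11 -0.12 -0.71] w 2.004321957600879e-05
expect -183.98152006451437 50.826245557730076
0.92 [-141.16   38.75   51.74]
231 272 231 273
0.59 [-144.     27.61   45.54]
212 268 204 234
0.83 [-137.72   41.68   44.34]
210 445 257 306
```

The bar is following the tool. I'll continue.

```bash
python3 -m pendant '[[-0.96,-0.14,0,-0.1],[-0.96,-0.14,0,-0.1],[-0.96,-0.14,0,-0.1],[-0.96,-0.14,0,-0.1],[-0.96,-0.14,0,-0.1],[-0.96,-0.14,0,-0.1],[-0.96,-0.14,0,-0.1],[-0.96,-0.14,0,-0.1],[-0.96,-0.14,0,-0.1],[0,0,0,0]]' | grep wrist; python3 d.py
python3 - <<'E'
from d import *
th=1.737-1.4;print('expect',-88-95*np.sin(th)-19*np.cos(th),64-95*np.cos(th)+19*np.sin(th))
w=get_image('top');s=get_image('scene');ww=get_image('wrist')
for p in(w,s,ww):
  for r in recognise('keeper',p)[:1]:
    k=dk(r['xyz']);print(r['conf'],k,np.arctan2(-88-k[0],64-k[1]))
E
```

```text
wrist_force: [0.2, 0.4, 0.3]
t 27.1 tcp dock mm [-136.23  -19.02   67.97] F dock [-0.29  0.34  0.26] w -0.00023222905606104594
expect -137.3437132864183 -19.373844574349246
0.41 [-93.53  57.93  51.14] 0.7388108054589203
0.73 [-106.34   -8.56   48.44] 0.24755029486195904
0.83 [-109.66    8.17   47.64] 0.3701208481034935
```

```bash
python3 -m pendant '[[-0.96,-0.14,0,-0.1],[-0.96,-0.14,0,-0.1],[-0.48,-0.08,0,-0.05],[0,0,0,0]]' | grep wrist; python3 d.py; for i in 1 2 3; do python3 -m pendant '[[-0.24,-0.03,0,-0.03],[-0.24,-0.03,0,-0.02],[0,0,0,0]]' >/dev/null; python3 d.py;done
```

```text
wrist_force: [-0.2, 1.3, 0.3]
t 27.8 tcp dock mm [-114.71  -28.28   67.9 ] F dock [-1.29  0.31  0.26] w 0.0001661559194915507
t 28.1 tcp dock mm [-110.04  -29.19   67.96] F dock [-0.21  0.43 -1.39] w -5.391596736130727e-05
t 28.4 tcp dock mm [-106.84  -30.05   67.75] F dock [-7.83 -0.88  4.3 ] w -0.0002612111524158272
t 28.7 tcp dock mm [-106.32  -30.8    67.43] F dock [-23.21   0.29  17.23] w -0.0004028836195786263
```

```bash
python3 -m pendant '[[-0.2,0,0,0],[0,0,0,0],[0,0,0,0]]' >/dev/null; python3 d.py; python3 -m pendant '[[0.5,0,0,0],[1,0,0,0],[1,0,0,0],[1,0,-1,0],[0,0,-2,0],[0,0,-2,0],[0,0,-2,0],[0,0,-2,0],[0,0,0,0],[0,0,0,0]]' | grep wrist
python3 - <<'E'
from d import *
print(observe()['clock'])
s0=observe();p=get_image('wrist');save('f',p)
for r in recognise('keeper',p)[:1]:
    k=dk(r['xyz']);print(r['conf'],k)
m=cut_out('keeper',p)
im=p['color'].astype(int);red=(im[...,0]>150)&(im[...,1]<60)&(im[...,2]<60)
ys,xs=np.where(red);pts=np.array([dk(wonz(p,s0,(x,y),D[2]+.052))[:2] for x,y in zip(xs,ys)])
ok=(abs(pts[:,0]+90)<60)&(abs(pts[:,1])<90);q=pts[ok];print(len(q))
for a in range(-70,80,20):
    b=q[(abs(q[:,1]-a)<6)];print(a,len(b),b[:,0].mean() if len(b) else '')
for r in recognise('long_pack',p)[:1]: print(dk(r['xyz']))
E
```

```text
t 29.0 tcp dock mm [-106.16  -30.86   67.31] F dock [-30.01  -0.81  22.25] w 0.00021634360196280908
wrist_force: [-0.1, 0.7, 0.4]
30.0
0.7 [-88.38   0.52  45.84]
1245
-70 33 -91.08098503408642
-50 146 -91.73921056823896
-30 0 
-10 130 -92.08220376677754
10 114 -92.67668491428918
30 117 -92.2667958112154
50 119 -92.69039947306315
70 95 -91.93720867067245
[-59.15  10.04  64.34]
```

```bash
python3 -c "
from cell import *
print(job_done())"
```

```text
the job is handed in; nothing more can be done
None
```

The long pack is home against the back stop and the keeper bar is shut; the last wrist picture shows the bar straight across the dock. No contact with the short pack, tape or spool was felt. I handed the job in at about 30 s, and no verdict came back.

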